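# Key the bar pull onto its pin and press it home

## Robot

A 6-joint arm with a two-finger parallel gripper is mounted at the origin on the work surface. World frame = base frame: x ahead of the robot, y to its left, z up, the work surface at z = 0. Lengths are in mm, angles in rad, forces in N, time in s.
With the tool pointing down it reaches from about 300 to 775 mm from the base axis. Payload 14.6 kg.
Tool frame: the origin (TCP) lies at the very end of the fingers, on their centre line; the grasp point (between the pads) lies 19 mm behind it; z points along the fingers, y is the line along which they close (so a half turn about z gives the same grasp; the last joint's range is limited). The gripper opens to 94 mm and grips with 3 to 60 N. Pads are 16 mm wide; open, the fingers measure 119 mm over their backs; the gripper's body (75 mm by 177 mm) begins 78 mm behind the grasp point.
Start: joints at [-1.171, 0.3, 1.521, -0, 1.321, -0.067], TCP at [247.509, -491.15, 205.446] pointing down, gripper open.
Joint ranges: [-3.03, 3.03], [-0.79, 2.21], [0.23, 2.52], [-1.04, 4.18], [0, 3.07], [-2.55, 2.55]. Speed limits (rad/s): [2.22, 2.22, 2.57, 3.14, 3.14, 3.14].

## Interface

Orientations are given as [roll, pitch, yaw] about the fixed x, y, z axes, in that order (R = Rz(yaw) Ry(pitch) Rx(roll)).
In Python, from cell import read_state, viewer, manip, models gives the robot as it stands.
- The arm moves only by the tool carry_out, never from a script. Its argument "deltas" is a list of rows, each an object with "dp": the shift along the tool's x, y, z in mm, a list of three; "roll": the turn about the tool's z in degrees; "gripper": the opening, from -1 (shut) to 1 (fully open), so that 0 is half open. In form: [{"dp": [tx, ty, tz], "roll": roll, "gripper": gripper}, ...]. A call has 1 to 12 rows; each row is the pose to reach, as a shift and turn from the pose commanded when the call began, along the tool's axes at that moment; what a row does not reach only later rows make up. A row lasts 1/12 s, in which the tool goes at most 41.7 mm and 7.16 degrees, less where a joint would pass 70% of its speed; a pose out of reach is approached as far as the arm can. A call with a gripper value outside its range is refused whole. The fingers move at their own pace and stop on an object; "newtons" is the grip in N (left out, the last holds). Time passes only in rows, so rows that repeat a pose let the fingers close. It gives the time, the measured TCP pose, the force, the opening and the grip force at its end, in the units of the state.
- read_state(): the state, without advancing time (a new reading comes with each control period).
- viewer.camera(name): name is "scene" or "top" or "wrist"; returns the picture (420x560x3 uint8, red, green, blue); there is no depth.
- viewer.camera_params(name): a dict with "fovy" (degrees; the focal length in pixels is half the picture's height over the tangent of half this angle, whatever the lens; pixels are square), "cx", "cy" (the principal point, pixels), "k1" (the pictures are not rectified: a ray, as slopes to the right and down, at radius r is drawn at 1 + k1 r^2 times it, then the intrinsics apply), "eye" and "attitude" of the camera in the world; the wrist camera has in their place "T_tool_cam" (4x4, takes a point from camera to tool coordinates, whose origin is the TCP and whose axes are the flange's). Camera axes: x right, y up, looking along -z (the intrinsics and any distortion apply to the point x, -y, -z); pixel columns grow to the right and rows downward; lengths in mm; the calibration is good to about 2 mm. A picture is of the moment at which its call begins: read the wrist's pose just before it. camera_params takes no time and is no camera call.
- manip.sign_off(): hands the job in; it is judged then, once.
Trained networks look in the newest picture that a camera, given by its name, has taken for a name from the list of things; names that differ only in an ending like _2 or _b are one class to them, and where a whole thing is asked for, a point or a joint stands for the part that bears it (a point fixed in the world has none). Each returns a list of dicts, best first, with "p" (0 to 1); they miss things now and then, are a little off and sometimes report something else, mostly with a low value. They report only what shows in the picture. A call takes as long as a camera call.
- models.cut_out(camera, label): "region" (420x560 bool, what is visible of it) and "box" ([left, top, right, bottom] in pixels, round what is visible of it).
The state is a dict: "clock": time; "joints": joint angles; "qd": joint speeds; "effort": joint torques, N m; "eef_pos": TCP position; "eef_rot": TCP orientation; "wrist_force": force on the tool from outside, world axes, zero at the start; "moment": the same for the moment, N m; "finger_gap": finger opening in mm; "finger_force": force on a finger pad.
Only numpy, scipy, OpenCV 4.12 (cv2) and the standard library are available. Lean on these libraries where they do the work, as an engineer would, in place of code of your own. Each camera call takes 0.05 s, during which the arm holds its last target. There are 200 camera calls.

## Task

The steel bar pull on the key cabinet's door is only pushed half on: with a fingertip, push it round until the notch in its round rose meets the locating pin, then press it fully home so that the rose sits flat on its backplate. Only touch the pull: do not take its bar between the fingers and do not draw it up off its stud. Leave everything else on the shelf and on the door where it lies, and finish clear of it all.

Things in the scene. Friction and masses are not known exactly. Their poses are not given: they have to be found in the camera images.
- pull_top (a point): the pull being fitted: round steel rose (72 across, 6 thick) with one straight bar across its middle (62 long, 10 wide, round ends, 24 above the rose). Turns freely either way about its vertical centre line (friction 0.04 N m), no stops, stays where left. Point on that line, on top of the bar: 115 above the shelf at the start, 108 when home. x axis along the bar to the notch end, z up
- rose_notch (a point): the only notch in the rose's rim, 13 wide, 9 deep, in line with one end of the bar; the point is 33 out from the pull's centre line on the rose's top face, 24 below pull_top, and must come over the pin
- locating_pin (a point): fixed steel pin, 9 across, domed head, 7 high on the backplate (dark steel disc, 80 across, 3 thick, on the door under the rose, concentric), 33 from the pull's centre line towards the cabinet's cornice (cabinet +x). The rose's rim half hides it until the notch is over it. Point at its top, 85 above the shelf. Notch clearance 2 each side; when pressed, the dome draws in a notch up to about 4 off
- pull_turn (a joint): turn of the pull in rad, anticlockwise positive seen from above; 0 (or any whole turn, 6.283) = notch over the pin. Starts anywhere from 0.7 to 5.58
- pull_press (a joint): how far the pull is pressed down on its stud, in m: 0 at the start, rose riding on the pin's head, its top face 91 above the shelf; 0.007 = fully home, rose flat on the backplate, top face 84 above the shelf. A push fit: stays where it is left, takes about 6 N to slide down or up; with the notch off the pin it will not go down
- key_cabinet: small wooden key cabinet, slab door latched shut, lying on its back, fixed: 260 (x, its height; cornice at +x) by 220 (y, its width; hinges at +y) by 75 (z, door face 75 above the shelf); origin at the centre of its underside. The pull's centre line is at x 0, y -58 in this frame. A wooden key ornament lies on the door, hinge side
- torch_mid (a point): grey plastic torch lying beside the cabinet, 175 long, 48 across; point at its middle
- rooster_mid (a point): ceramic rooster figurine, 145 tall, standing; point 70 above its foot
- glass_jar_mid (a point): glass jar with screw-top steel lid, 80 across, 120 tall, standing; point half-way up
- pocket_mirror_mid (a point): folded round steel pocket mirror, 72 across, 12 thick, lying flat on the cabinet door near its top hinge-side corner; point at its centre
- screwdriver_mid (a point): screwdriver lying beside the cabinet on its latch side, 190 long; point on its axis near the middle
- old_knob_mid (a point): the old wooden knob, 34 across, 34 tall, standing on the shelf beside the cabinet near the screwdriver; point half-way up
- loose_key_mid (a point): brass key, about 70 long, 5 thick, lying flat on the cabinet door between the pull and its top edge; point near its middle

How it is judged:
By the outcome, as a careful person would: the job done as asked, in the order asked, and still so for the second after the job is handed in, with the robot touching nothing.
It also fails if it takes over 42 s, if anything falls off the work surface, if the arm or the gripper's body presses on something with over 40 N, if the wrist force passes 120 N, or if a joint passes its speed limit or range.

## Working session

There is one attempt and no reset: what is moved stays moved. The work goes in short steps, Python scripts to look and compute and a tool call to move; the robot and the scene stay as the last step left them, time stands still between calls to the robot, and variables do not carry over. Pictures are saved under pics/ and viewed, at most 10 in all, crops included, and the job is handed in when it is done.

Besides the shell and the picture viewer there is one more tool, called after "Emit:" as a command line: name --argument value ..., lists and objects as JSON in quotes. carry_out: Moves the arm, as the interface text tells. Its arguments: {"type":"object","properties":{"deltas":{"type":"array"},"newtons":{"type":"number"}},"required":["deltas"]}

```bash
mkdir -p pics; cat > h.py <<'E'
import numpy as np, cv2
from scipy.spatial.transform import Rotation as R
from cell import read_state, viewer, manip, models
def cam(name):
    s=read_state(); im=viewer.camera(name); p=viewer.camera_params(name)
    f=210/np.tan(np.radians(p["fovy"])/2)
    if "eye" in p:
        e=np.array(p["eye"],float); a=np.array(p["attitude"],float)
        A=a if a.shape==(3,3) else (R.from_euler('xyz',a).as_matrix() if a.size==3 else None)
    else:
        T=np.array(p["T_tool_cam"]); Rt=R.from_euler('xyz',s["eef_rot"]).as_matrix()
        A=Rt@T[:3,:3]; e=Rt@T[:3,3]+np.array(s["eef_pos"])
    return im,(f,p["cx"],p["cy"],p["k1"],e,A)
def toz(c,u,v,z):
    f,cx,cy,k,e,A=c
    d=np.array([(u-cx)/f,(v-cy)/f]); q=d.copy()
    for _ in range(30): q=d/(1+k*(q@q))
    r=A@np.array([q[0],-q[1],-1]); return e+r*(z-e[2])/r[2]
def px(c,P):
    f,cx,cy,k,e,A=c
    q=A.T@(np.array(P,float)-e); q=np.array([q[0],-q[1]])/-q[2]; q=q*(1+k*(q@q)); return q*f+[cx,cy]
def save(n,im): cv2.imwrite("pics/"+n+".png",im[:,:,::-1])
E
python3 - <<'E'
from h import *
print(viewer.camera_params("top"),viewer.camera_params("scene"),viewer.camera_params("wrist"))
im,c=cam("top"); im2,_=cam("scene"); im3,_=cam("wrist")
save("a",cv2.resize(np.vstack([np.hstack([im2,im3])]),(800,300))); save("top",im)
for l in ["pull_top","key_cabinet","loose_key_mid","old_knob_mid","pocket_mirror_mid"]:
    for r in models.cut_out("top",l)[:2]: print(l,r["p"],r["box"])
print(read_state())
E
```

```text
{'fovy': 42.20236240807473, 'cx': 277.62026446689805, 'cy': 213.89409387206973, 'k1': -0.1318020987830749, 'eye': array([ 326.11048092,   16.28320175, 1609.52979234]), 'attitude': array([ 0.17380227, -0.01679062, -1.56038114])} {'fovy': 54.6843093739031, 'cx': 280.7865423280675, 'cy': 204.0575454833445, 'k1': -0.06683925875955858, 'eye': array([1131.70073092, -400.51022084,  753.17762795]), 'attitude': array([ 0.77987649, -0.01058906,  0.92049587])} {'fovy': 58.21063782265587, 'cx': 280.6213222100393, 'cy': 210.81846022611003, 'k1': -0.07452605018355143, 'T_tool_cam': array([[-6.55068073e-04,  9.65109235e-01,  2.61846779e-01,
         7.62384096e+01],
       [ 9.99999611e-01,  4.77697866e-04,  7.41033351e-04,
        -2.89239915e-01],
       [ 5.90094483e-04,  2.61847163e-01, -9.65109173e-01,
        -1.79021331e+02],
       [ 0.00000000e+00,  0.00000000e+00,  0.00000000e+00,
         1.00000000e+00]])}
pull_top 0.56 [274.7, 235.4, 302.2, 263.2]
key_cabinet 0.78 [226.1, 199.6, 311.3, 294.0]
loose_key_mid 0.52 [288.2, 197.2, 292.0, 201.6]
old_knob_mid 0.53 [315.9, 201.6, 326.2, 215.9]
pocket_mirror_mid 0.8 [236.4, 204.9, 265.0, 230.8]
pocket_mirror_mid 0.52 [227.1, 201.2, 313.4, 294.4]
{'clock': 0.4, 'joints': array([-1.17059646e+00,  2.99951274e-01,  1.52103472e+00, -7.55638283e-06,
        1.32066864e+00, -6.65977060e-02]), 'qd': array([-0.00130818, -0.00291331, -0.0011005 ,  0.00193698, -0.00068914,
       -0.00076642]), 'effort': array([-4.54683486e-04, -5.31200516e+01, -3.52603626e+01,  7.08107790e-02,
        2.19160732e-02, -2.17360457e-05]), 'eef_pos': array([ 247.50598967, -491.14382433,  205.40274297]), 'eef_rot': array([-3.14153033e+00,  3.18047139e-06,  4.66799446e-01]), 'wrist_force': array([ 0.25723574,  0.05534925, -0.36572048]), 'moment': array([-0.01288885, -0.01690352, -0.00834261]), 'finger_force': 0.0, 'finger_gap': 94.18302398224147}
```

View pics/top.png

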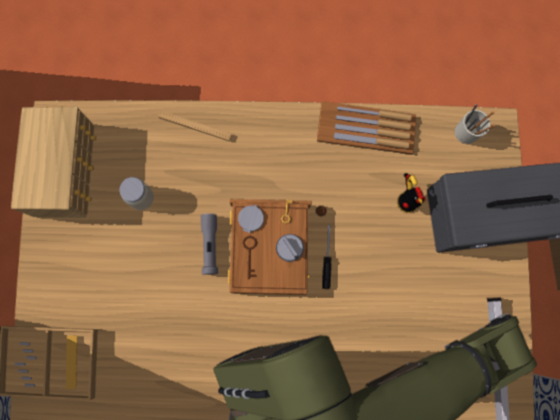

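View pics/a.png

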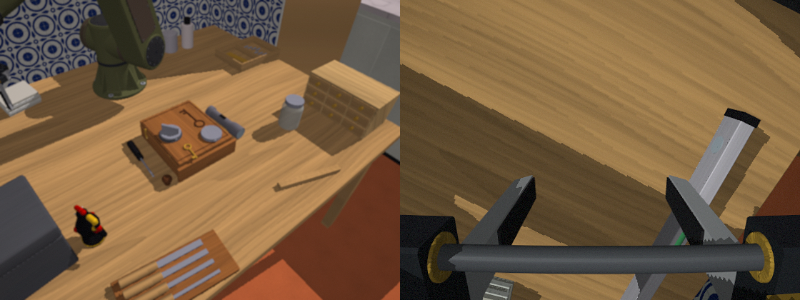

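```bash
python3 - <<'E'
from h import *
im,c=cam("top")
print("pull",toz(c,289.5,247.5,105)); 
for u,v in [(231,201),(308,201),(309,294),(231,294)]: print("cab",toz(c,u,v,75))
for u,v in [(435,190),(440,250),(409,200)]: print("box/rooster",toz(c,u,v,150))
print("driver,knob,key",toz(c,327,272,15),toz(c,321,211,34),toz(c,287,212,78))
s=read_state();Rt=R.from_euler('xyz',s["eef_rot"]).as_matrix();print(Rt)
x0,y0=215,185
save("topc",cv2.resize(im[y0:y0+120,x0:x0+125],(0,0),fx=5,fy=5,interpolation=cv2.INTER_CUBIC)[:600])
E
```

```text
pull [496.15072735 -40.24173315 105.        ]
cab [631.65846913 127.71420439  75.        ]
cab [634.68846546 -93.76697494  75.        ]
cab [369.04468756 -97.01258594  75.        ]
cab [366.55076086 121.39181624  75.        ]
box/rooster [ 656.21550494 -444.10517086  150.        ]
box/rooster [ 488.1497523  -451.55335895  150.        ]
box/rooster [ 626.56519618 -368.96850396  150.        ]
driver,knob,key [ 435.31369103 -154.19096612   15.        ] [ 613.40645142 -135.13890015   34.        ] [601.15715903 -33.4067941   78.        ]
[[ 8.93003165e-01  4.50050383e-01 -2.17625625e-05]
 [ 4.50050383e-01 -8.93003161e-01  8.40299576e-05]
 [ 1.83836774e-05 -8.48332677e-05 -9.99999996e-01]]
```

View pics/topc.png

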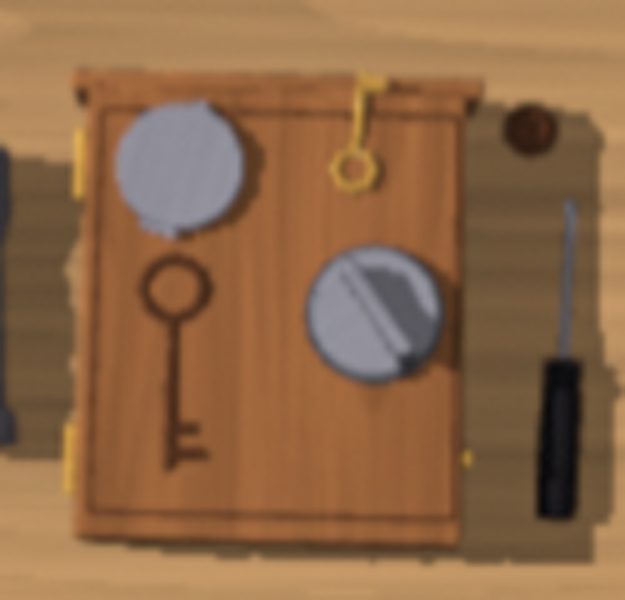

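Emit:
carry_out --deltas '[{"dp": [366,-321,-10],"roll": 26.7,"gripper": -1},{"dp": [366,-321,-10],"roll": 26.7,"gripper": -1},{"dp": [366,-321,-10],"roll": 26.7,"gripper": -1},{"dp": [366,-321,-10],"roll": 26.7,"gripper": -1},{"dp": [366,-321,-10],"roll": 26.7,"gripper": -1},{"dp": [366,-321,-10],"roll": 26.7,"gripper": -1},{"dp": [366,-321,-10],"roll": 26.7,"gripper": -1},{"dp": [366,-321,-10],"roll": 26.7,"gripper": -1},{"dp": [366,-321,-10],"roll": 26.7,"gripper": -1},{"dp": [366,-321,-10],"roll": 26.7,"gripper": -1},{"dp": [366,-321,-10],"roll": 26.7,"gripper": -1},{"dp": [366,-321,-10],"roll": 26.7,"gripper": -1}]'

```text
clock: 1.45
eef_pos: [430.4, -37.0, 215.8]
eef_rot: [-3.141, -0.001, 0.002]
wrist_force: [-0.4, -0.8, -0.3]
finger_gap: 16.8
finger_force: 0.0
```

Emit:
carry_out --deltas '[{"dp": [0,0,0],"roll": 0,"gripper": -1},{"dp": [0,0,0],"roll": 0,"gripper": -1}]'

```text
clock: 1.62
eef_pos: [430.1, -38.6, 215.4]
eef_rot: [3.142, 0.0, 0.004]
wrist_force: [-0.9, 0.5, 0.1]
finger_gap: 3.9
finger_force: 0.0
```

```bash
python3 - <<'E'
from h import *
im,c=cam("wrist"); save("w1",im); s=read_state(); print(s["clock"],s["eef_pos"],s["eef_rot"],s["finger_gap"])
for l in ["pull_top","rose_notch"]:
    for r in models.cut_out("wrist",l)[:2]: print(l,r["p"],r["box"])
np.save("pics/c.npy",np.array(c,dtype=object),allow_pickle=True)
E
```

```text
1.6667 [429.79780098 -39.64558795 215.35481736] [3.14143730e+00 2.66938820e-04 2.22845469e-03] 1.2001211121739943
pull_top 0.85 [234.8, 71.8, 328.0, 162.2]
rose_notch 0.69 [252.9, 2.0, 285.7, 25.0]
rose_notch 0.63 [237.4, 70.8, 328.2, 162.6]
```

View pics/w1.png

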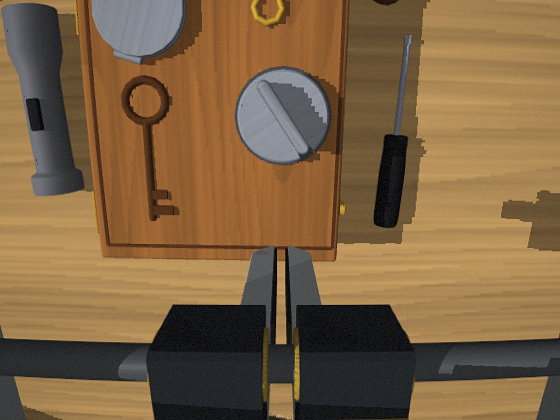

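```bash
python3 - <<'E'
from h import *
im=cv2.imread("pics/w1.png")[:,:,::-1]
c=np.load("pics/c.npy",allow_pickle=True)
m=cv2.resize(im[62:172,222:342],(0,0),fx=5,fy=5,interpolation=cv2.INTER_CUBIC).astype(float)
save("w1c",np.clip((m/255)**.6*255,0,255).astype(np.uint8))
print(toz(c,283,118,91)); 
for u,v in [(261,84),(308,154)]: print("bar end",toz(c,u,v,115))
for u,v in [(94,3),(340,3),(333,250),(104,246)]: print(toz(c,u,v,75))
E
```

```text
[499.23866679 -39.73558058  91.        ]
bar end [523.42377543 -23.90180369 115.        ]
bar end [473.85964843 -58.20650703 115.        ]
[589.99567524 110.72279334  75.        ]
[587.68500121 -83.91616294  75.        ]
[382.83066158 -85.63422755  75.        ]
[385.38733919 123.81157567  75.        ]
```

View pics/w1c.png

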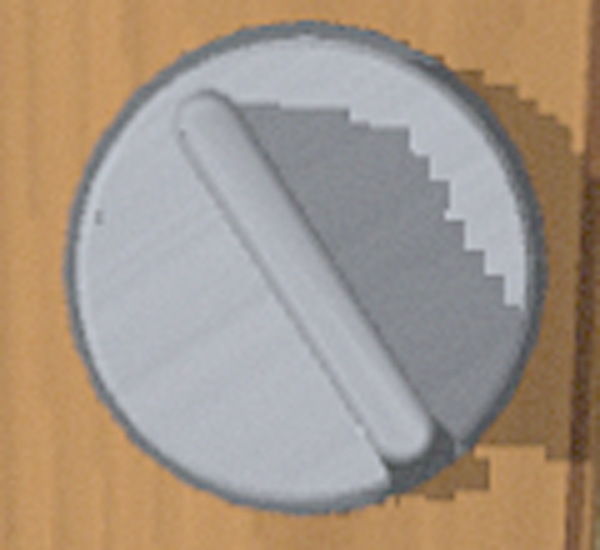

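The close-up shows the bar running from (200,100) to (410,450) in the crop, with the rim notch at its lower-right end (420,465). So the bar's notch end points at about 214.7° in the world, and the centre is near (499,-40.5). I'll turn it anticlockwise about 145°, starting by placing the closed fingertip beside the notch end.

Emit:
carry_out --deltas '[{"dp": [36,-8.5,40],"roll": -34.6,"gripper": -1},{"dp": [36,-8.5,60],"roll": -34.6,"gripper": -1},{"dp": [36,-8.5,80],"roll": -34.6,"gripper": -1},{"dp": [36,-8.5,80],"roll": -34.6,"gripper": -1},{"dp": [36,-8.5,80],"roll": -34.6,"gripper": -1},{"dp": [36,-8.5,95],"roll": -34.6,"gripper": -1},{"dp": [36,-8.5,110],"roll": -34.6,"gripper": -1},{"dp": [36,-8.5,117],"roll": -34.6,"gripper": -1},{"dp": [36,-8.5,117],"roll": -34.6,"gripper": -1},{"dp": [36,-8.5,117],"roll": -34.6,"gripper": -1}]'

```text
clock: 2.6
eef_pos: [465.8, -31.9, 98.7]
eef_rot: [-3.141, 0.0, 0.603]
wrist_force: [0.0, 0.5, 1.2]
finger_gap: 0.2
finger_force: 0.0
```

```bash
python3 - <<'E'
import numpy as np
# rows in tool frame at start: bar-aligned. tool x = -bar dir, tool y: yaw34.7 -> y world = (sin34.7,-cos34.7)= push dir (304.7)
r=22
# local bar frame e=(bar), t=(ccw tangent): tool x=-e, tool y=t
p0=np.array([22,-26.])
for a,d in [(0,18)]+[(x,18) for x in range(7,141,7)]:
    A=np.radians(a); e=r*np.cos(A)+d*np.sin(A); t=r*np.sin(A)-d*np.cos(A)
    print(a,[round(-(e-p0[0]),1),round(t-p0[1],1)],-a)
E
```

```text
0 [np.float64(-0.0), np.float64(8.0)] 0
7 [np.float64(-2.0), np.float64(10.8)] -7
14 [np.float64(-3.7), np.float64(13.9)] -14
21 [np.float64(-5.0), np.float64(17.1)] -21
28 [np.float64(-5.9), np.float64(20.4)] -28
35 [np.float64(-6.3), np.float64(23.9)] -35
42 [np.float64(-6.4), np.float64(27.3)] -42
49 [np.float64(-6.0), np.float64(30.8)] -49
56 [np.float64(-5.2), np.float64(34.2)] -56
63 [np.float64(-4.0), np.float64(37.4)] -63
70 [np.float64(-2.4), np.float64(40.5)] -70
77 [np.float64(-0.5), np.float64(43.4)] -77
84 [np.float64(1.8), np.float64(46.0)] -84
91 [np.float64(4.4), np.float64(48.3)] -91
98 [np.float64(7.2), np.float64(50.3)] -98
105 [np.float64(10.3), np.float64(51.9)] -105
112 [np.float64(13.6), np.float64(53.1)] -112
119 [np.float64(16.9), np.float64(54.0)] -119
126 [np.float64(20.4), np.float64(54.4)] -126
133 [np.float64(23.8), np.float64(54.4)] -133
140 [np.float64(27.3), np.float64(53.9)] -140
```

Emit:
carry_out --deltas '[{"dp": [0,8,0],"roll": 0,"gripper": -1},{"dp": [-2,10.8,0],"roll": -7,"gripper": -1},{"dp": [-3.7,13.9,0],"roll": -14,"gripper": -1},{"dp": [-5,17.1,0],"roll": -21,"gripper": -1},{"dp": [-5.9,20.4,0],"roll": -28,"gripper": -1},{"dp": [-6.3,23.9,0],"roll": -35,"gripper": -1},{"dp": [-6.4,27.3,0],"roll": -42,"gripper": -1},{"dp": [-6,30.8,0],"roll": -49,"gripper": -1},{"dp": [-5.2,34.2,0],"roll": -56,"gripper": -1},{"dp": [-4,37.4,0],"roll": -63,"gripper": -1},{"dp": [-2.4,40.5,0],"roll": -70,"gripper": -1},{"dp": [-0.5,43.4,0],"roll": -77,"gripper": -1}]'

```text
clock: 3.6
eef_pos: [490.6, -68.2, 99.3]
eef_rot: [3.141, 0.001, 1.954]
wrist_force: [-2.5, -1.7, 1.7]
finger_gap: 0.6
finger_force: 1.3
```

```bash
python3 - <<'E'
from h import *
im,c=cam("top"); i2,c2=cam("wrist"); s=read_state(); print(s["clock"],s["eef_pos"],s["eef_rot"],s["wrist_force"])
np.save("pics/c2.npy",np.array(c2,dtype=object),allow_pickle=True)
save("w2",i2)
E
```

```text
3.7 [490.80024014 -68.07824163  99.14866398] [3.14083463e+00 8.36462680e-04 1.95061007e+00] [-0.91179489 -0.35082385  0.23431172]
```

View pics/w2.png

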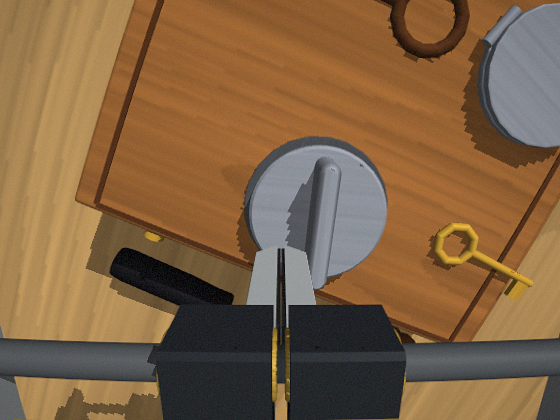

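```bash
python3 - <<'E'
from h import *
c=np.load("pics/c2.npy",allow_pickle=True)
a,b=toz(c,327.5,163,115),toz(c,318,284,115); d=b-a; print(a,b,(a+b)/2,np.linalg.norm(d),np.degrees(np.arctan2(d[1],d[0])))
print(toz(c,317,206,91))
p,q=toz(c,98,206,75),toz(c,455,341,75); d=q-p;print(p,q,np.degrees(np.arctan2(d[1],d[0])))
E
```

```text
[489.18193553 -10.78730579 115.        ] [508.80109787 -65.01055288 115.        ] [498.9915167  -37.89892934 115.        ] 57.66343777323584 -70.10876282222738
[497.4028224  -35.01074572  91.        ]
[386.18054056 -85.40267118  75.        ] [618.00842266 -85.44737129  75.        ] -0.011047541064423197
```

Emit:
carry_out --deltas '[{"dp": [-2,2.8,0],"roll": -7,"gripper": -1},{"dp": [-3.7,5.9,0],"roll": -14,"gripper": -1},{"dp": [-5,9.1,0],"roll": -21,"gripper": -1},{"dp": [-5.9,12.4,0],"roll": -28,"gripper": -1},{"dp": [-6.3,15.9,0],"roll": -35,"gripper": -1},{"dp": [-6.4,19.3,0],"roll": -42,"gripper": -1},{"dp": [-6,22.8,0],"roll": -49,"gripper": -1},{"dp": [-5.2,26.2,0],"roll": -56,"gripper": -1},{"dp": [-4,29.4,0],"roll": -63,"gripper": -1},{"dp": [-2.7,32,0],"roll": -69,"gripper": -1},{"dp": [-2.7,32,0],"roll": -69,"gripper": -1},{"dp": [-2.7,32,0],"roll": -69,"gripper": -1}]'

```text
clock: 4.7
eef_pos: [521.2, -58.3, 98.9]
eef_rot: [-3.141, 0.001, -3.137]
wrist_force: [1.2, -1.8, 1.2]
finger_gap: 0.3
finger_force: 0.8
```

```bash
python3 - <<'E'
from h import *
im,c=cam("top"); i2,c2=cam("wrist"); s=read_state(); print(s["clock"],s["eef_pos"],s["eef_rot"],s["wrist_force"],s["joints"])
np.save("pics/c3.npy",np.array(c2,dtype=object),allow_pickle=True)
save("w3",i2)
E
```

```text
4.8 [520.98566761 -58.21119438  98.77140044] [-3.14144476e+00  6.03500334e-04 -3.13567244e+00] [ 1.02468213 -1.7862357   0.62683488] [-1.81128019e-01  3.58276317e-01  1.70883133e+00 -3.76418473e-05
  1.07386453e+00 -1.75782658e+00]
```

View pics/w3.png

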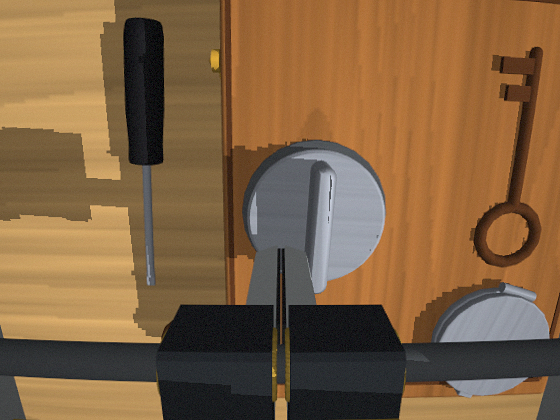

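Emit:
carry_out --deltas '[{"dp": [0,-8,0],"roll": 0,"gripper": -1},{"dp": [0,-8,-5],"roll": 0,"gripper": -1},{"dp": [0,-8,-30],"roll": 0,"gripper": -1},{"dp": [-20,0,-65],"roll": 0,"gripper": -1},{"dp": [-44,18,-100],"roll": 0,"gripper": -1},{"dp": [-44,18,-100],"roll": 0,"gripper": -1},{"dp": [-44,18,-100],"roll": 0,"gripper": -1},{"dp": [-44,18,-100],"roll": 0,"gripper": -1},{"dp": [-44,18,-100],"roll": 0,"gripper": -1}]'

```text
clock: 5.55
eef_pos: [563.6, -39.8, 197.0]
eef_rot: [3.141, -0.003, -3.131]
wrist_force: [-0.4, -0.4, 0.4]
finger_gap: 0.7
finger_force: 0.0
```

```bash
python3 - <<'E'
from h import *
i2,c2=cam("wrist"); s=read_state(); print(s["clock"],s["eef_pos"],s["eef_rot"])
np.save("pics/c4.npy",np.array(c2,dtype=object),allow_pickle=True)
save("w4",i2)
b=models.cut_out("wrist","pull_top")[0]; print(b["p"],b["box"])
save("w4c",cv2.resize(i2[50:250,180:400],(0,0),fx=3,fy=3,interpolation=cv2.INTER_CUBIC))
E
```

```text
5.6 [563.71251743 -39.8463213  197.15721473] [ 3.14123459e+00 -2.39452193e-03 -3.13131716e+00]
0.65 [232.9, 78.0, 329.9, 175.7]
```

View pics/w4c.png

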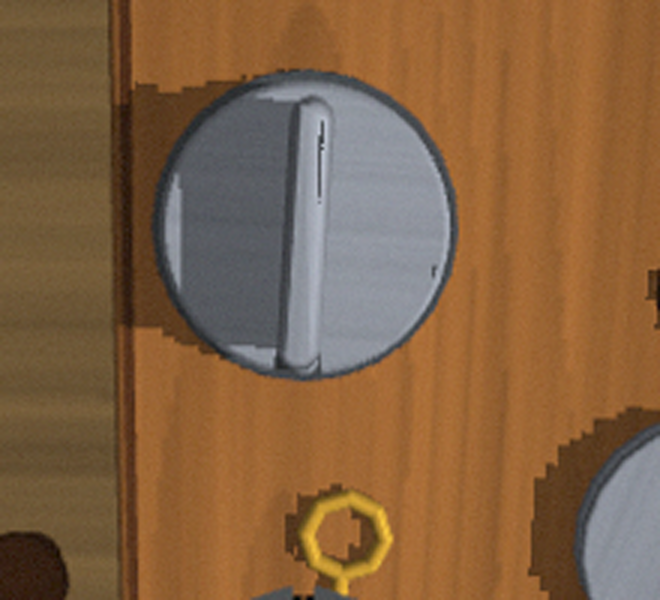

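```bash
python3 - <<'E'
from h import *
c=np.load("pics/c4.npy",allow_pickle=True)
f=lambda u,v,z:toz(c,180+u/3,50+v/3,z)
def ang(a,b): d=b-a; return a.round(1),b.round(1),round(np.degrees(np.arctan2(d[1],d[0])),2),round(np.linalg.norm(d),1)
print("bar",ang(f(316,98,115),f(301,362,115)))
print("door",ang(f(113,10,75),f(122,590,75)))
print("notch sides",f(278,369,91),f(321,369,91),"rose c",f(305,222,91))
g=cv2.cvtColor(cv2.imread("pics/w4.png"),cv2.COLOR_BGR2GRAY)
E
```

```text
bar (array([470.1, -37.2, 115. ]), array([529. , -39.9, 115. ]), np.float64(-2.67), np.float64(59.0))
door (array([446.3, -87.9,  75. ]), array([600.9, -90. ,  75. ]), np.float64(-0.77), np.float64(154.6))
notch sides [534.66954506 -45.71282982  91.        ] [534.56676868 -34.77277095  91.        ] rose c [497.93252362 -39.2220291   91.        ]
```

Emit:
carry_out --deltas '[{"dp": [30,0.5,10],"roll": 0,"gripper": -1},{"dp": [64.7,1,30],"roll": 0,"gripper": -1},{"dp": [64.7,1,55],"roll": 0,"gripper": -1},{"dp": [64.7,1,70],"roll": 0,"gripper": -1},{"dp": [64.7,1,77],"roll": 0,"gripper": -1},{"dp": [64.7,1,77],"roll": 0,"gripper": -1},{"dp": [64.7,1,77],"roll": 0,"gripper": -1}]'

```text
clock: 6.23
eef_pos: [500.1, -39.3, 121.7]
eef_rot: [3.142, -0.0, -3.131]
wrist_force: [-0.5, -0.3, 0.3]
finger_gap: 0.7
finger_force: 0.0
```

Emit:
carry_out --deltas '[{"dp": [0,0,3],"roll": 0,"gripper": -1},{"dp": [0,0,5],"roll": 0,"gripper": -1},{"dp": [0,0,6],"roll": 0,"gripper": -1},{"dp": [0,0,7],"roll": 0,"gripper": -1},{"dp": [0,0,8],"roll": 0,"gripper": -1},{"dp": [0,0,8],"roll": 0,"gripper": -1}]'

```text
clock: 6.73
eef_pos: [500.2, -39.2, 113.7]
eef_rot: [-3.141, 0.001, -3.13]
wrist_force: [-0.1, 0.3, 3.5]
finger_gap: 0.4
finger_force: 1.4
```

Emit:
carry_out --deltas '[{"dp": [0,0,1],"roll": 0,"gripper": -1},{"dp": [0,0,2],"roll": 0,"gripper": -1},{"dp": [0,0,3],"roll": 0,"gripper": -1},{"dp": [0,0,3],"roll": 0,"gripper": -1}]'

```text
clock: 7.07
eef_pos: [500.1, -39.2, 110.4]
eef_rot: [-3.142, 0.0, -3.13]
wrist_force: [1.8, -0.4, 2.1]
finger_gap: 0.4
finger_force: 1.2
```

Emit:
carry_out --deltas '[{"dp": [0,0,1],"roll": 0,"gripper": -1},{"dp": [0,0,2],"roll": 0,"gripper": -1},{"dp": [0,0,3],"roll": 0,"gripper": -1},{"dp": [0,0,3.5],"roll": 0,"gripper": -1},{"dp": [0,0,3.5],"roll": 0,"gripper": -1}]'

```text
clock: 7.48
eef_pos: [500.4, -39.2, 108.0]
eef_rot: [-3.141, 0.001, -3.13]
wrist_force: [-3.9, 1.3, 17.7]
finger_gap: 0.6
finger_force: 8.4
```

Emit:
carry_out --deltas '[{"dp": [0,0,0.7],"roll": 0,"gripper": -1},{"dp": [0,0,0.7],"roll": 0,"gripper": -1},{"dp": [0,0,0.7],"roll": 0,"gripper": -1}]'

```text
clock: 7.73
eef_pos: [500.5, -39.2, 107.9]
eef_rot: [-3.141, 0.002, -3.13]
wrist_force: [-5.6, 1.5, 23.1]
finger_gap: 0.5
finger_force: 11.6
```

Emit:
carry_out --deltas '[{"dp": [0,0,-10],"roll": 0,"gripper": -1},{"dp": [0,0,-30],"roll": 0,"gripper": -1},{"dp": [-30,0,-60],"roll": 0,"gripper": -1},{"dp": [-65,0,-90],"roll": 0,"gripper": -1},{"dp": [-65,0,-90],"roll": 0,"gripper": -1},{"dp": [-65,0,-90],"roll": 0,"gripper": -1},{"dp": [-65,0,-90],"roll": 0,"gripper": -1}]'

```text
clock: 8.32
eef_pos: [564.0, -38.4, 194.7]
eef_rot: [3.141, -0.002, -3.13]
wrist_force: [-1.1, 0.1, -0.5]
finger_gap: 0.4
finger_force: 0.0
```

```bash
python3 - <<'E'
from h import *
i2,c2=cam("wrist"); s=read_state(); print(s["clock"],s["eef_pos"],s["eef_rot"],s["wrist_force"])
save("w5c",cv2.resize(i2[50:250,180:400],(0,0),fx=3,fy=3,interpolation=cv2.INTER_CUBIC))
E
```

```text
8.3667 [563.64330463 -38.36390459 194.51220031] [ 3.14116659e+00 -3.11707391e-03 -3.13035894e+00] [-0.40105812 -0.22617877  0.19720308]
```

View pics/w5c.png

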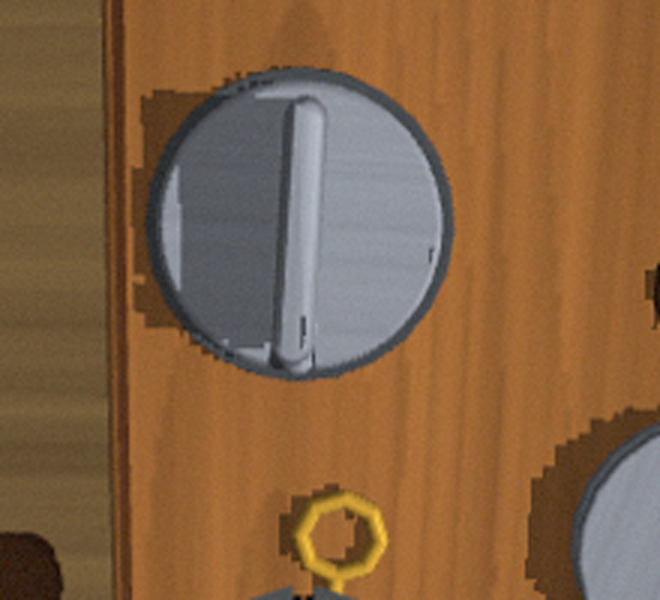

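The pull is home. It stopped at a height of 108 under 23 N, the pin head fills the notch at crop (295,368), and the key and mirror haven't moved. The arm is clear.

```bash
python3 -c "
from h import *
print(manip.sign_off())"
```

```text
the job is handed in; nothing more can be done
None
```

The pull was turned about 143° anticlockwise with a fingertip until its notch met the pin, then pressed fully home (bar top at 108 mm). I handed the job in at about 8.4 s with the arm clear; the judging result isn't known.

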